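Wedge up a levelling stage and hold it

ROBOT

A 6-joint arm with a two-finger parallel gripper is mounted at the origin on the work surface; the furniture and walls round the work are solid. World frame = base frame: x ahead of the robot, y to its left, z up, the work surface at z = 0. Lengths are in m, angles in rad, forces in N, time in s.
With the tool pointing down it reaches from about 0.375 to 0.975 m from the base axis. Payload 3.8 kg.
Tool frame: the origin (TCP) lies at the very end of the fingers, on their centre line; the grasp point (between the pads) lies 19 mm behind it (bot.pinch_z is the distance from the TCP to the grasp point, in m); x points along the fingers, y is the direction in which the jaws open and shut, and the axes are right-handed (so a half turn about x gives the same grasp; the last joint's range is limited). The gripper opens to 85 mm and grips with 20 to 120 N. Pads are 22 mm wide; open, the fingers measure 114 mm over their backs; the gripper's body (76 mm by 85 mm) begins 54 mm behind the grasp point. The pads swing forward as they close: fully open they stand 13 mm farther back than shut.
Start: joints at [-1.246, 0.264, 1.604, -0, 1.274, -0.037], TCP at [0.239, -0.631, 0.231] pointing down, gripper open.
Joint ranges: [-2.63, 2.63], [-0.94, 2.18], [0.31, 2.57], [-1.31, 4.45], [0, 2.66], [-2.55, 2.55]. Speed limits (rad/s): [2.57, 2.57, 3.14, 3.14, 3.14, 3.14].

INTERFACE

Orientations are given as a rotation vector (axis times angle).
In Python, from workcell import monitor, imaging, finish_job, bot gives the robot as it stands.
- The arm moves only by the tool jog_arm, never from a script. Its argument "rows" is a list of rows, each a list of 7 numbers: the shift along the tool's x, y, z in m, then the turn, a rotation vector about the tool's x, y, z in rad, then the opening in per cent of the stroke, from 0 (shut) to 100 (fully open). A call has 1 to 20 rows; each row is the pose to reach, as a shift and turn from the pose measured when the call began, along the tool's axes at that moment; what a row does not reach only later rows make up. A row lasts 1/10 s, in which the tool goes at most 50 mm and 8.59 degrees, less where a joint would pass 70% of its speed; a pose out of reach is approached as far as the arm can. A call with a gripper value outside its range is refused whole. The fingers move at their own pace and stop on an object; "force" is the grip in N (left out, the last holds). Time passes only in rows, so rows that repeat a pose let the fingers close. It gives the time, the measured TCP pose, the force and the opening at its end, in the units of the state.
- monitor.read_state(): the state, without advancing time (a new reading comes with each control period).
- imaging.read_camera(name): name is "scene" or "top" or "wrist"; returns the picture (420x560x3 uint8, blue, green, red); there is no depth.
- imaging.camera_params(name): a dict with "fx", "fy", "cx", "cy" (pixels), "T" (4x4, takes a point from camera to world coordinates); the wrist camera has in their place "T_tool_cam" (4x4, takes a point from camera to tool coordinates, whose origin is the TCP and whose axes are the tool frame's). Camera axes: x right, y down, z forward; pixel columns grow to the right and rows downward; lengths in m; the calibration is good to about 2 mm. A picture is of the moment at which its call begins: read the wrist's pose just before it. camera_params takes no time and is no camera call.
- finish_job(): hands the job in, once; it reports no verdict.
The state is a dict: "time": time; "q": joint angles; "joint_vel": joint speeds; "joint_torque": joint torques, N m; "tool_pos": TCP position; "tcp_rot": TCP orientation; "wrist_force": force on the tool from outside, world axes, zero at the start; "torque": the same for the moment, N m; "width": opening from 0.0 (shut) to 1.0 (fully open).
Only numpy, scipy, OpenCV 4.12 (cv2) and the standard library are available. Lean on these libraries where they do the work, as an engineer would, in place of code of your own. Each camera call takes 0.05 s, during which the arm holds its last target. There are 200 camera calls.

TASK

The plate of the small levelling stage has sunk onto its rest pads. Pick up the tapered levelling wedge (not the flat spacer block), slide it flat on the bench, thin end first and straight, under the middle of the plate's front lip, and push it in only until the plate just lifts off its pads, about 3 mm at the lip (the lip's front then stands at the line across the ramp). Finish while still holding the wedge there so that it alone carries the lip: do not touch the stage with the gripper, keep the dish on the plate, and leave everything else where it is.

Things in the scene. Friction and masses are not known exactly. Their poses are not given: they have to be found in the camera images.
- stage: Levelling stage fixed to the bench, 120 deep x 130 wide x 27 mm high: aluminium U-shaped base (side rails, back bar) and a hinged steel plate on top. Origin: on the bench under its middle; x points from the front lip to the hinge at the back (the way to push), z up. Under the plate the bench is free between the rails (y -47 to +47 mm) as far back as x = +50 mm. Place and yaw vary.
- lip (a point): Point on the bench straight below the middle of the lowered front lip (stage x = -55 mm, y = 0, z = 0; axes as the stage). The lip is a round steel bar of radius 4 mm along the stage's y, its centre line 18 mm up, so the free height under it is 14 mm while the plate is down. The plate is hinged 110 mm behind it, 19 mm up.
- plate (a joint): Tilt of the hinged plate about its back edge, rad: 0 = resting on the two pads, grows as the front lip is lifted; 0.01 rad = 1.1 mm of lift at the lip. The plate weighs about 0.7 kg, which puts about 3.5 to 5 N on the lip; nothing latches it.
- wedge: Loose steel wedge, 0.22 kg, flat on the bench. Origin: on its underside below the middle of its upright grip; x to the thin end, z up. Grip: block 36 long (x), 26 wide (y), top 50 mm up. Ahead of it the 26 mm wide ramp falls 1 in 4 from 21.5 mm at x=+18 to 4 mm at the thin end, x=+88; dark line across it at x=+32.5. It meets the lip with the thin end 40 mm past the lip, then 4 mm lift it 1 mm.
- wedge_tip (a point): Middle of the wedge's thin end, on its underside (88 mm ahead of the wedge's origin).
- spare: Loose flat spacer block with the same grip as the wedge, but a rectangular body 106 x 26 x 22 mm without taper (too thick for the gap). Origin below the middle of its grip, x towards its long end. Leave it alone; it and the wedge swap places, one left of the pipette stand (0.25 m high with pipettes), one between stand and mixer.
- dish: Covered Petri dish, 61 mm across and 16 mm high, lying loose on the plate inside its raised rims. Origin: centre of its underside.
- petri_b: Covered Petri dish lying on the bench, 61 mm across, 16 mm high, a bystander. Origin: centre of its underside. Obstacles near by: a window post (front at x = 0.61 m, y about 0) and a window pane (x = 0.70 m) reach up behind the bench top.
Mind the look-alikes: they are no part of the job. What is shaped like the wedge but pink is not meant.

How it is judged:
By the outcome, as a careful person would: the job done as asked, in the order asked, and still so for the second after the job is handed in, while the arm keeps its last pose, push and grip.
It also fails if it takes over 58 s, if anything falls off the work surface, if the arm or the gripper's body presses on something with over 40 N, if the wrist force passes 120 N, or if a joint passes its speed limit or range.

## Working session

There is one attempt and no reset: what is moved stays moved. The work goes in short steps, Python scripts to look and compute and a tool call to move; the robot and the scene stay as the last step left them, time stands still between calls to the robot, and variables do not carry over. Pictures are saved under pics/ and viewed, about 8 in all and at most 12, crops included, and the job is handed in when it is done.

Besides the shell and the picture viewer there is one more tool, called after "Emit:" by a JSON object that holds its "op" and its "data". jog_arm: Moves the arm, as the interface text tells. Its arguments: {"type":"object","properties":{"rows":{"type":"array","items":{"type":"array","items":{"type":"number"}}},"force":{"type":"number"}},"required":["rows"]}

```bash
mkdir -p pics; ls; python3 - <<'E'
from workcell import monitor, imaging, bot
import cv2,numpy as np
s=monitor.read_state();print(s)
a=imaging.read_camera("scene");b=imaging.read_camera("top")
cv2.imwrite("pics/scene.png",a);cv2.imwrite("pics/top.png",b)
for n in("scene","top","wrist"):print(n,imaging.camera_params(n))
cv2.imwrite("pics/top1.png",cv2.resize(b,(784,588)))
cv2.imwrite("pics/scene1.png",cv2.resize(a,(784,588)))
E
```

```text
pics
{'time': 0.0, 'q': array([-1.24589912e+00,  2.64774147e-01,  1.60538401e+00, -4.56886249e-06,
        1.27367005e+00, -3.68744520e-02]), 'joint_vel': array([ 2.30474358e-03, -1.38353523e-03, -1.02554310e-03,  1.22557982e-04,
       -6.99046748e-05,  5.11218614e-04]), 'joint_torque': array([-5.01892919e-04, -5.15113306e+01, -3.67313612e+01, -2.27574367e-05,
        1.28411743e-02,  1.00665852e-05]), 'tool_pos': array([ 0.23868496, -0.63061452,  0.22994246]), 'tcp_rot': array([ 2.02476101,  0.37263739, -2.02543041]), 'wrist_force': array([ 0.45919425, -0.35726206, -0.12143201]), 'torque': array([-0.0064514 ,  0.06796415, -0.00497327]), 'width': 0.9973793121331616}
scene {'fx': 417.690975687105, 'fy': 417.690975687105, 'cx': 284.8416730436038, 'cy': 218.20769453481924, 'T': array([[-0.57826463, -0.61684763,  0.53395601, -0.23290829],
       [-0.81569934,  0.42458817, -0.39288607,  0.47260673],
       [ 0.01563944, -0.66273968, -0.74868653,  1.02074158],
       [ 0.        ,  0.        ,  0.        ,  1.        ]])}
top {'fx': 402.657494201692, 'fy': 402.657494201692, 'cx': 287.0583288007454, 'cy': 208.2702278169167, 'T': array([[ 0.01633856, -0.99468542,  0.10165609,  0.35898488],
       [-0.99981185, -0.01518984,  0.01206391, -0.04459664],
       [-0.01045566, -0.10183407, -0.99474645,  1.17291733],
       [ 0.        ,  0.        ,  0.        ,  1.        ]])}
wrist {'fx': 325.93229177900423, 'fy': 325.93229177900423, 'cx': 279.03258930534247, 'cy': 208.8482539208879, 'T_tool_cam': array([[ 2.94364664e-04, -2.95401859e-01,  9.55373045e-01,
        -1.42391364e-01],
       [ 9.99999927e-01,  3.19261826e-04, -2.09398943e-04,
         1.49572054e-04],
       [-2.43157306e-04,  9.55373037e-01,  2.95401932e-01,
        -7.51380982e-02],
       [ 0.00000000e+00,  0.00000000e+00,  0.00000000e+00,
         1.00000000e+00]])}
```

View pics/top1.png

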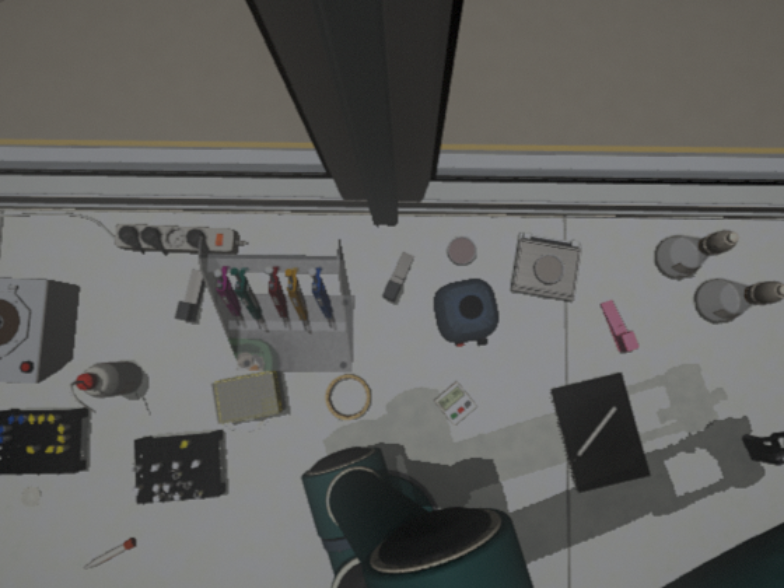

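View pics/scene1.png

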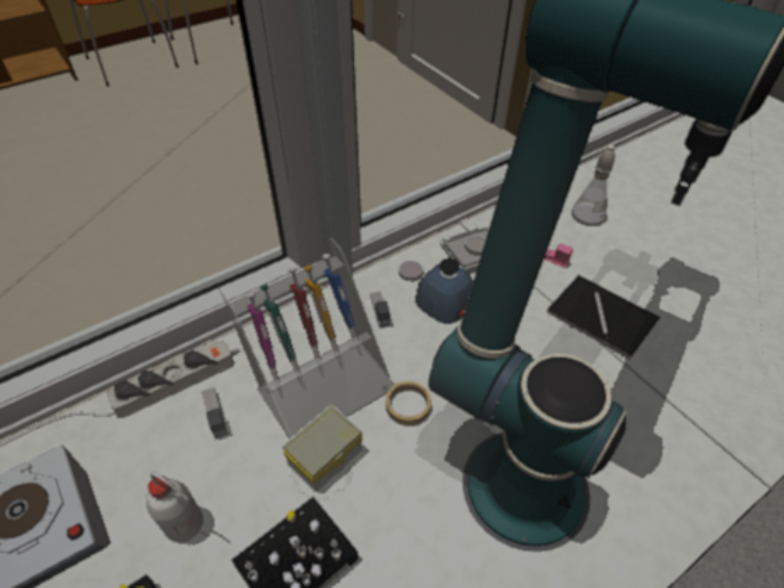

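Candidates (top1 px): grey block left of the stand at (190,297), grey block between stand and mixer at (398,278), and a pink one at (618,326), which is excluded by its colour. I'll enlarge the two grey ones and the stage to tell wedge from spacer.

```bash
python3 - <<'E'
import cv2,numpy as np
t=cv2.imread("pics/top.png");s=cv2.imread("pics/scene.png")
def c(i,u,v,w,h,W,H):return cv2.resize(i[v:v+h,u:u+w],(W,H),interpolation=cv2.INTER_CUBIC)
# top-crops scale 8 (50x37), stage scale 6
r1=np.hstack([c(t,115,190,50,37,400,296),c(t,260,175,50,37,400,296)])
r2=np.hstack([c(s,128,272,50,37,400,296),c(s,248,202,50,37,400,296)])
cv2.imwrite("pics/cand.png",np.vstack([r1,r2]))
cv2.imwrite("pics/stage.png",c(t,350,155,80,60,800,600))
E
```

```text
(no output)
```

View pics/cand.png

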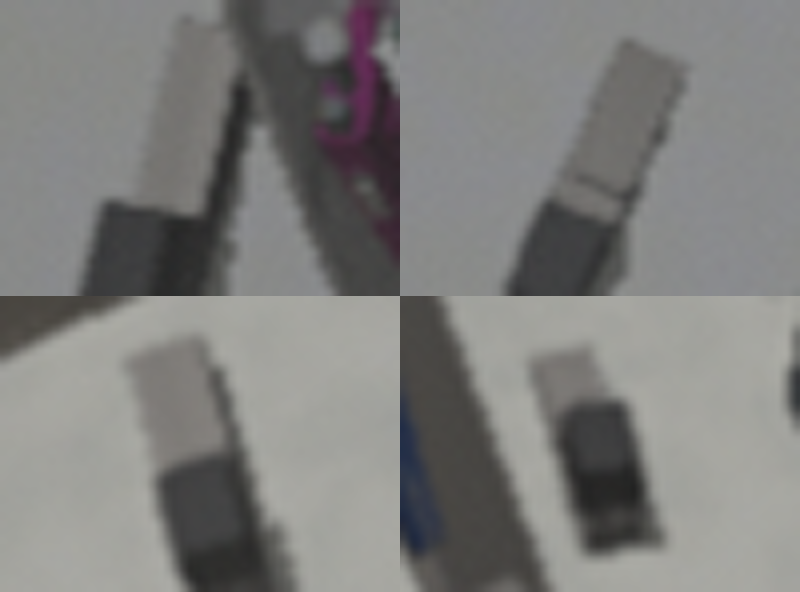

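View pics/stage.png

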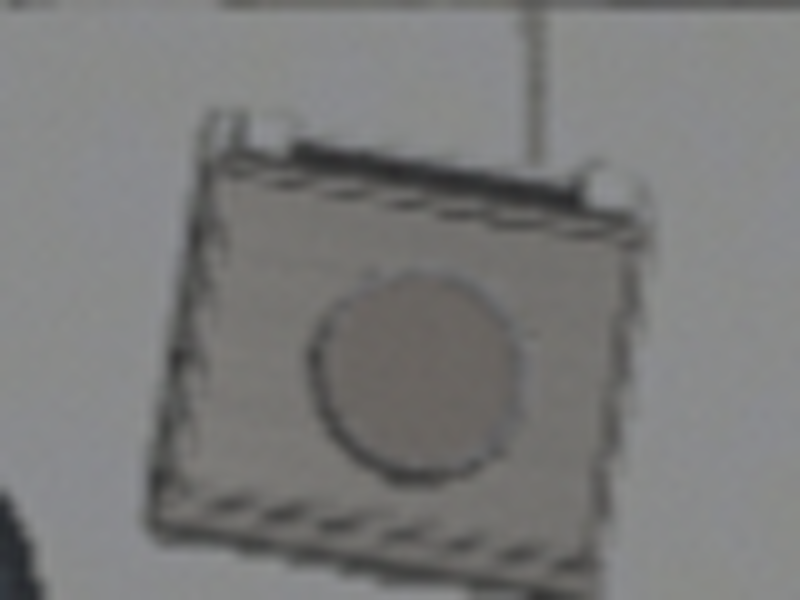

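The right-hand block (top px about (284,198), between stand and mixer) has the dark line across its ramp, so it is the wedge. The left one is plain and parallel, so it is the spacer. Next I compute positions.

```bash
cat > h.py <<'E'
import numpy as np,cv2
from scipy.spatial.transform import Rotation as Ro
from workcell import monitor, imaging, bot
def tool():
    s=monitor.read_state();T=np.eye(4);T[:3,:3]=Ro.from_rotvec(s['tcp_rot']).as_matrix();T[:3,3]=s['tool_pos'];return T
def cam(n,Tt=None):
    p=imaging.camera_params(n);return p,(p['T'] if 'T' in p else Tt@p['T_tool_cam'])
def w(n,uv,z,Tt=None):
    p,T=cam(n,Tt);d=T[:3,:3]@np.array([(uv[0]-p['cx'])/p['fx'],(uv[1]-p['cy'])/p['fy'],1]);o=T[:3,3]
    return o+d*(z-o[2])/d[2]
def px(n,P,Tt=None):
    p,T=cam(n,Tt);c=T[:3,:3].T@(np.array(P,float)-T[:3,3]);return np.array([p['fx']*c[0]/c[2]+p['cx'],p['fy']*c[1]/c[2]+p['cy']])
E
python3 - <<'E'
from h import *
np.set_printoptions(precision=4,suppress=True)
print(tool())
A=lambda x,y:(260+(x-400)/8,175+y/8)
tl,tr=w("top",A(625,38),.004),w("top",A(688,65),.004)
ll,lr=w("top",A(578,180),.0179),w("top",A(635,198),.0179)
print("tip",tl,tr,np.linalg.norm(tl-tr),"line",ll,lr,np.linalg.norm(ll-lr))
t=(tl+tr)/2;l=(ll+lr)/2;d=(t-l)[:2];print("len(55.5)",np.linalg.norm(d));d/=np.linalg.norm(d)
print("yaw",np.arctan2(d[1],d[0]),"origin",t[:2]-.088*d)
S=lambda x,y:(350+x/10,155+y/10)
for n,p,z in(("FL",(150,530),.018),("FR",(595,592),.018),("BL",(205,160),.022),("BR",(645,235),.022),("dish",(417,380),.04)):print(n,w("top",S(*p),z))
for n,p in(("standR",(352,368)),("standRtop",(340,240)),("mixL",(436,300))):print(n,w("top",(p[0]/1.4,p[1]/1.4),0 if n!="standRtop" else .25))
E
```

```text
[[-0.0007  0.3539 -0.9353  0.2387]
 [ 0.002  -0.9353 -0.3539 -0.6307]
 [-1.     -0.0021 -0.0001  0.2301]
 [ 0.      0.      0.      1.    ]]
tip [ 0.5628 -0.0322  0.004 ] [ 0.5531 -0.0555  0.004 ] 0.02522277021416002 line [ 0.5081 -0.0162  0.0179] [ 0.5019 -0.0369  0.0179] 0.021626777457931047
len(55.5) 0.05566747726930443
yaw -0.3159095004269447 origin [ 0.4743 -0.0165]
FL [ 0.4812 -0.2549  0.018 ]
FR [ 0.4653 -0.3822  0.018 ]
BL [ 0.5887 -0.2704  0.022 ]
BR [ 0.5686 -0.397   0.022 ]
dish [ 0.5227 -0.3264  0.04  ]
standR [0.3187 0.07   0.    ]
standRtop [0.538  0.0709 0.25  ]
mixL [ 0.4623 -0.1019  0.    ]
```

Emit:
{"op": "jog_arm", "data": {"rows": [[0,-0.21,-0.326,0.5,0,0,100],[0,-0.21,-0.326,0.5,0,0,100],[0,-0.21,-0.326,0.5,0,0,100],[0,-0.21,-0.326,0.5,0,0,100],[0,-0.21,-0.326,0.5,0,0,100],[0,-0.21,-0.326,0.5,0,0,100],[0,-0.21,-0.326,0.5,0,0,100],[0,-0.21,-0.326,0.5,0,0,100],[0,-0.21,-0.326,0.5,0,0,100],[0,-0.21,-0.326,0.5,0,0,100],[0,-0.21,-0.326,0.5,0,0,100],[0,-0.21,-0.326,0.5,0,0,100]]}}

```text
time: 1.3
tool_pos: [0.4684, -0.32, 0.2303]
tcp_rot: [-2.146, 0.149, 2.149]
wrist_force: [-0.2, 0.4, 0.1]
width: 0.999
```

```bash
python3 - <<'E'
from h import *
T=tool();np.save("T_stage.npy",T);i=imaging.read_camera("wrist");cv2.imwrite("pics/w1.png",i)
print(T,monitor.read_state()['q'])
cv2.imwrite("pics/w1b.png",cv2.resize(i,(784,588),interpolation=cv2.INTER_CUBIC))
E
```

```text
[[-0.00124286 -0.13956509 -0.99021212  0.46840394]
 [ 0.00192604 -0.99021138  0.13956257 -0.31997791]
 [-0.99999737 -0.00173373  0.0014995   0.23029763]
 [ 0.          0.          0.          1.        ]] [-6.43808142e-01  6.29882224e-02  1.83767398e+00  9.91122874e-04
  1.24292980e+00  1.06691411e+00]
```

View pics/w1b.png

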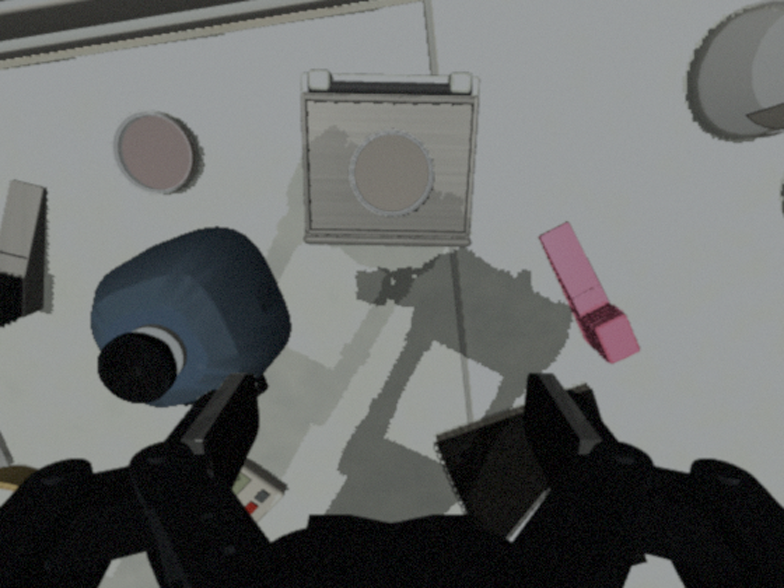

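The wrist view shows the stage at (390,160), petri_b at (155,150), the mixer at (190,310) and the wedge tip at the left edge (20,210). I'll enlarge the stage.

```bash
python3 - <<'E'
import cv2
i=cv2.imread("pics/w1.png");cv2.imwrite("pics/w1c.png",cv2.resize(i[45:180,205:355],(750,675))[:600] if 0 else cv2.resize(i[65:185,205:355],(750,600),interpolation=cv2.INTER_CUBIC))
E
```

```text
(no output)
```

View pics/w1c.png

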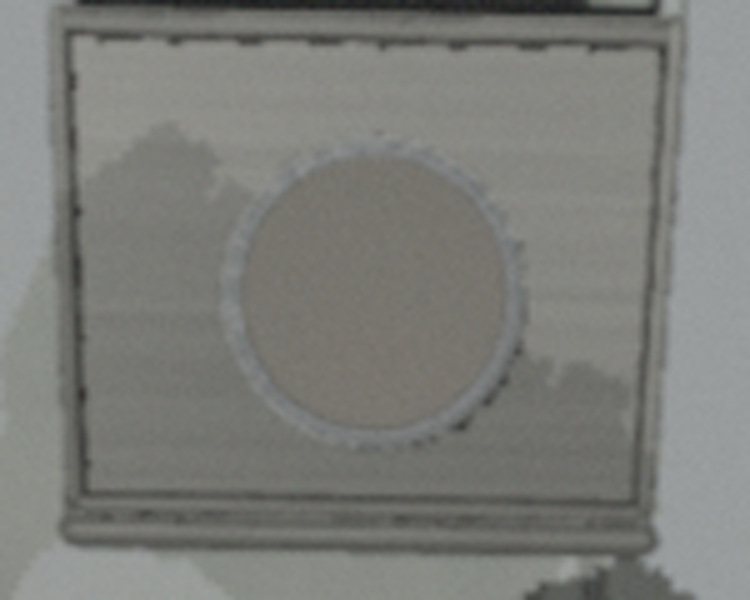

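```bash
python3 - <<'E'
from h import *
np.set_printoptions(precision=4,suppress=True)
T=np.load("T_stage.npy");C=lambda x,y:w("wrist",(205+x/5-.4,65+y/5-.4),z,T)
z=.018;a,b=C(60,541),C(658,553);print("lip ends",a,b,np.linalg.norm(a-b),"yaw",np.arctan2(a[1]-b[1],a[0]-b[0])-np.pi/2,"mid",(a+b)/2)
z=.027;p=[C(*q) for q in((52,12),(683,18),(70,505),(655,510))];print(np.array(p),"back w",np.linalg.norm(p[0]-p[1]),"front w",np.linalg.norm(p[2]-p[3]))
m=(p[0]+p[1])/2-(p[2]+p[3])/2;print("axis yaw",np.arctan2(m[1],m[0]))
z=.040;print("dish",C(375,295))
W=lambda x,y,z:w("wrist",(x/1.4,y/1.4),z,T)
print("wedge tip",W(15,180,.004),W(46,186,.004)); print("petri",W(155,152,.016))
E
```

```text
lip ends [ 0.4847 -0.2526  0.018 ] [ 0.4637 -0.3828  0.018 ] 0.13189674306880206 yaw -0.159731876681384 mid [ 0.4742 -0.3177  0.018 ]
[[ 0.5893 -0.2736  0.027 ]
 [ 0.571  -0.3957  0.027 ]
 [ 0.4935 -0.2583  0.027 ]
 [ 0.4751 -0.3817  0.027 ]] back w 0.12349039250044985 front w 0.12482604773348425
axis yaw -0.15166057477794112
dish [ 0.528  -0.3288  0.04  ]
wedge tip [ 0.5624 -0.0345  0.004 ] [ 0.5546 -0.057   0.004 ]
petri [ 0.5666 -0.1557  0.016 ]
```

Emit:
{"op": "jog_arm", "data": {"rows": [[0,-0.301,0.044,0.177,0,0,100],[0,-0.301,0.044,0.177,0,0,100],[0,-0.301,0.044,0.177,0,0,100],[0,-0.301,0.044,0.177,0,0,100],[0,-0.301,0.044,0.177,0,0,100],[0,-0.301,0.044,0.177,0,0,100],[0,-0.301,0.044,0.177,0,0,100],[0,-0.301,0.044,0.177,0,0,100],[0,-0.301,0.044,0.177,0,0,100],[0,-0.301,0.044,0.177,0,0,100]]}}

```text
time: 2.35
tool_pos: [0.4671, -0.0175, 0.2309]
tcp_rot: [-2.047, 0.329, 2.049]
wrist_force: [1.4, 0.7, 0.1]
width: 1.0
```

```bash
python3 - <<'E'
from h import *
T=tool();np.save("T_w.npy",T);i=imaging.read_camera("wrist");cv2.imwrite("pics/w2.png",i)
print(T,monitor.read_state()['q'])
cs=[px("wrist",(x,y,0.02),T) for x,y in((.474,-.0165),(.558,-.045))];print(cs)
u,v=[int(k) for k in (cs[0]+cs[1])/2];u0,v0=max(u-75,0),max(v-60,0);print(u0,v0)
cv2.imwrite("pics/w2c.png",cv2.resize(i[v0:v0+120,u0:u0+150],(750,600),interpolation=cv2.INTER_CUBIC))
E
```

```text
[[-0.00112597 -0.31440556 -0.94928809  0.46706842]
 [ 0.00148581 -0.94928817  0.31440382 -0.01752779]
 [-0.99999826 -0.00105645  0.00153602  0.23091097]
 [ 0.          0.          0.          1.        ]] [-9.18533725e-02 -1.36227991e-01  2.02892066e+00  1.58324273e-03
  1.25019944e+00  1.79840395e+00]
[array([276.15111987, 173.52194745]), array([276.57715969,  87.43225046])]
201 70
```

View pics/w2c.png

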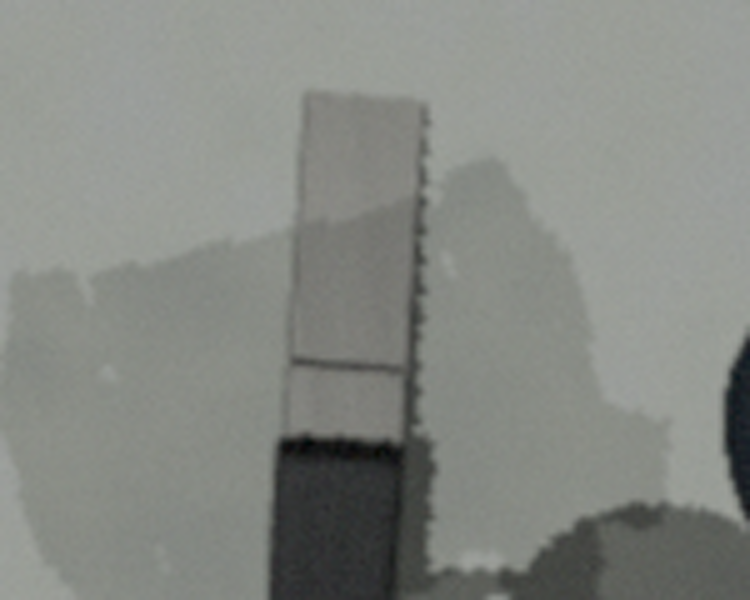

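```bash
python3 - <<'E'
from h import *
np.set_printoptions(precision=4,suppress=True)
T=np.load("T_w.npy");C=lambda x,y,z:w("wrist",(201+x/5-.4,70+y/5-.4),z,T)
a,b=C(305,92,.004),C(428,102,.004);c,d=C(293,360,.0179),C(405,368,.0179);e,f=C(280,452,.05),C(400,458,.05)
for p,q in((a,b),(c,d),(e,f)):print((p+q)/2,np.linalg.norm(p-q),np.arctan2(p[1]-q[1],p[0]-q[0])-np.pi/2)
m=(a+b-c-d)/2;print("len 55.5",np.linalg.norm(m[:2]));m2=(a+b-e-f)/2;print("len 70",np.linalg.norm(m2[:2]))
for v in(m,m2):print("yaw",np.arctan2(v[1],v[0]))
y=np.arctan2(m2[1],m2[0]);u=np.array([np.cos(y),np.sin(y)])
print("origin",(a+b)[:2]/2-.088*u,(c+d)[:2]/2-.0325*u,(e+f)[:2]/2-.018*u)
E
```

```text
[ 0.5583 -0.042   0.004 ] 0.026254481722214784 -0.3959310946415662
[ 0.5077 -0.0212  0.0179] 0.02409397211164938 -0.3897290612225197
[ 0.4942 -0.0156  0.05  ] 0.0238456328618275 -0.36943536541096256
len 55.5 0.05471163896828779
len 70 0.06930767096886846
yaw -0.38890127618129994
yaw -0.3895041403111199
origin [ 0.4769 -0.0085] [ 0.4776 -0.0089] [ 0.4775 -0.0088]
```

Emit:
{"op": "jog_arm", "data": {"rows": [[0.03,-0.0116,-0.0069,0.07,0,0,100],[0.07,-0.0116,-0.0069,0.07,0,0,100],[0.11,-0.0116,-0.0069,0.07,0,0,100],[0.15,-0.0116,-0.0069,0.07,0,0,100],[0.17,-0.0116,-0.0069,0.07,0,0,100],[0.185,-0.0116,-0.0069,0.07,0,0,100],[0.195,-0.0116,-0.0069,0.07,0,0,100],[0.205,-0.0116,-0.0069,0.07,0,0,100],[0.212,-0.0116,-0.0069,0.07,0,0,100],[0.215,-0.0116,-0.0069,0.07,0,0,100],[0.215,-0.0116,-0.0069,0.07,0,0,100],[0.215,-0.0116,-0.0069,0.07,0,0,100]]}}

```text
time: 3.6
tool_pos: [0.4775, -0.0083, 0.0164]
tcp_rot: [-2.007, 0.395, 2.008]
wrist_force: [0.5, 0.0, 0.5]
width: 0.997
```

Emit:
{"op": "jog_arm", "data": {"rows": [[0,0,0,0,0,0,80],[0,0,0,0,0,0,60],[0,0,0,0,0,0,45],[0,0,0,0,0,0,35],[0,0,0,0,0,0,25],[0,0,0,0,0,0,15],[0,0,0,0,0,0,0],[0,0,0,0,0,0,0],[0,0,0,0,0,0,0],[0,0,0,0,0,0,0],[0,0,0,0,0,0,0]], "force": 60}}

```text
time: 4.7
tool_pos: [0.4779, -0.0083, 0.0167]
tcp_rot: [-2.007, 0.395, 2.007]
wrist_force: [-0.1, 1.0, 6.2]
width: 0.295
```

```bash
python3 - <<'E'
from h import *
T=tool();np.save("T_g.npy",T);i=imaging.read_camera("wrist");cv2.imwrite("pics/w3.png",i)
print(T,monitor.read_state())
cv2.imwrite("pics/w3b.png",cv2.resize(i[60:360,80:480],(800,600),interpolation=cv2.INTER_CUBIC))
E
```

```text
[[ 4.10006682e-04 -3.80080364e-01 -9.24953377e-01  4.77869723e-01]
 [ 1.57646059e-03 -9.24952059e-01  3.80080521e-01 -8.27087929e-03]
 [-9.99998673e-01 -1.61398810e-03  2.19945188e-04  1.67213790e-02]
 [ 0.00000000e+00  0.00000000e+00  0.00000000e+00  1.00000000e+00]] {'time': 4.75, 'q': array([-0.07061174,  0.13899612,  2.19998006,  0.00224651,  0.80226811,
        1.88858166]), 'joint_vel': array([-0.00110057, -0.00048952,  0.0004283 , -0.0011374 ,  0.00133075,
        0.00021955]), 'joint_torque': array([-5.18372878e-01, -3.30926228e+01, -2.59645343e+01, -2.08710004e-01,
       -2.35719038e-01,  7.82987714e-03]), 'tool_pos': array([ 0.47789066, -0.00827571,  0.01674442]), 'tcp_rot': array([-2.00709359,  0.39466396,  2.00679372]), 'wrist_force': array([-0.69647384,  0.93458226,  5.97460484]), 'torque': array([0.14088563, 0.11434657, 0.0342288 ]), 'width': 0.2951701412057628}
```

View pics/w3b.png

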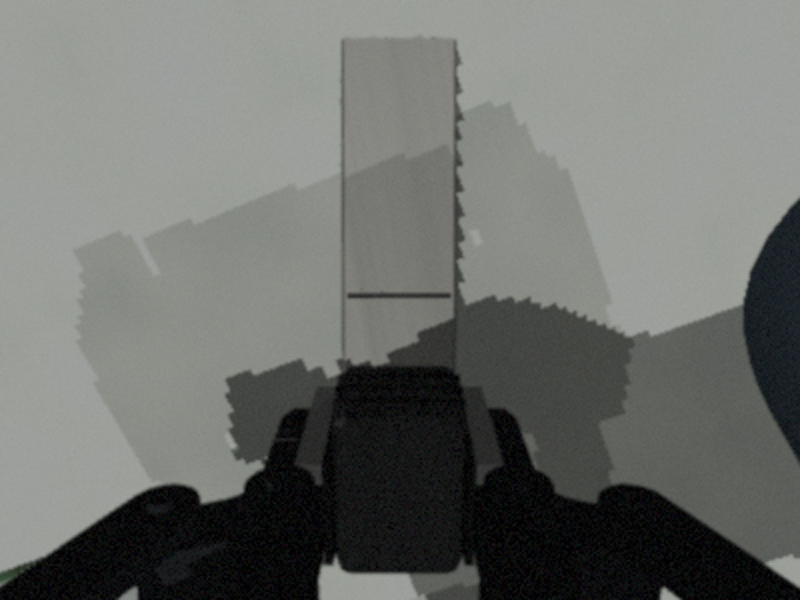

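```bash
python3 - <<'E'
from h import *
np.set_printoptions(precision=4,suppress=True)
T=np.load("T_g.npy");C=lambda x,y,z:w("wrist",(80+x/2-.25,60+y/2-.25),z,T)
tip=(C(342,39,.004)+C(457,39,.004))/2;ln=(C(348,295,.0179)+C(450,295,.0179))/2
for p,o in((tip,.088),(ln,.0325)):
    q=np.linalg.inv(T)@np.append(p,1);print("tool",q[:3],"-> origin ahead of TCP by",-q[2]-o)
d=tip-ln;print("yaw wedge",np.arctan2(d[1],d[0]),"yaw tool",np.arctan2(-T[1,2],-T[0,2]))
S=np.load("T_stage.npy")
for z in(.05,.08,.1,.12,.15):print(z,w("top",(470/1.4,307/1.4),z)[:2],w("wrist",(100,262),z,S)[:2])
for p in((437,437),(285,490),(205,460)):print("obst",p,w("wrist",(p[0]/1.4,p[1]/1.4),.0,S))
for p in((552,388),(622,373),(440,400),(462,382),(478,410)):print("top",p,w("top",(p[0]/1.4,p[1]/1.4),0))
u=np.array([np.cos(.153),-np.sin(.153)]);print("lip->start",np.array([.478,-.3183])-.118*u)
E
```

```text
tool [ 0.0127  0.0005 -0.0875] -> origin ahead of TCP by -0.000507606071011385
tool [-0.0012  0.0004 -0.0324] -> origin ahead of TCP by -0.00012283410261468286
yaw wedge -0.39116820513686307 yaw tool -0.3898833590090041
0.05 [ 0.4449 -0.1673] [ 0.4107 -0.1142]
0.08 [ 0.4426 -0.164 ] [ 0.4231 -0.1343]
0.1 [ 0.4411 -0.1619] [ 0.4313 -0.1478]
0.12 [ 0.4395 -0.1597] [ 0.4395 -0.1612]
0.15 [ 0.4372 -0.1564] [ 0.4518 -0.1814]
obst (437, 437) [ 0.2801 -0.3377  0.    ]
obst (285, 490) [ 0.2403 -0.1822  0.    ]
obst (205, 460) [ 0.2854 -0.1129 -0.    ]
top (552, 388) [ 0.2849 -0.3413  0.    ]
top (622, 373) [ 0.3177 -0.485   0.    ]
top (440, 400) [ 0.2567 -0.1122  0.    ]
top (462, 382) [ 0.2939 -0.157   0.    ]
top (478, 410) [ 0.2378 -0.19    0.    ]
lip->start [ 0.3614 -0.3003]
```

Emit:
{"op": "jog_arm", "data": {"rows": [[-0.01,0,0,0,0,0,0],[-0.03,0,0,0,0,0,0],[-0.06,0,0,0,0,0,0],[-0.095,0,0,0,0,0,0],[-0.13,0,0,0,0,0,0],[-0.16,0,0,0,0,0,0],[-0.18,0,0,0,0,0,0],[-0.19,0,0,0,0,0,0],[-0.19,0,0,0,0,0,0],[-0.19,0,0,0,0,0,0]]}}

```text
time: 5.75
tool_pos: [0.4768, -0.0085, 0.2054]
tcp_rot: [-2.005, 0.395, 2.009]
wrist_force: [-0.1, 0.0, -3.0]
width: 0.297
```

```bash
cat > d.py <<'E'
from h import *
import sys
np.set_printoptions(precision=4,suppress=True)
# target x y z yaw -> shift & turn in the tool's axes
x,y,z,yaw=map(float,sys.argv[1:])
T=tool();c,s=np.cos(yaw),np.sin(yaw)
R=np.array([[0,s,-c],[0,-c,-s],[-1,0,0]])
st=monitor.read_state();print(st['time'],T[:3,3],"yaw",np.arctan2(-T[1,2],-T[0,2]),"w",st['width'],"F",st['wrist_force'])
print("shift",T[:3,:3].T@(np.array([x,y,z])-T[:3,3]),"turn",Ro.from_matrix(T[:3,:3].T@R).as_rotvec())
E
python3 d.py .3614 -.3003 .207 -.153
```

```text
5.75 [ 0.4768 -0.0085  0.2054] yaw -0.38992136566000113 w 0.29697958046214884 F [-0.0796  0.0283 -2.9753]
shift [-0.0019  0.3137 -0.0042] turn [-0.2369  0.0022  0.0012]
```

Emit:
{"op": "jog_arm", "data": {"rows": [[-0.002,0.02,0,-0.02,0,0,0],[-0.002,0.05,-0.001,-0.04,0,0,0],[-0.002,0.09,-0.001,-0.07,0,0,0],[-0.002,0.13,-0.002,-0.1,0,0,0],[-0.002,0.17,-0.002,-0.13,0,0,0],[-0.002,0.21,-0.003,-0.16,0.001,0,0],[-0.002,0.25,-0.003,-0.19,0.002,0.001,0],[-0.002,0.285,-0.004,-0.22,0.002,0.001,0],[-0.002,0.305,-0.004,-0.237,0.002,0.001,0],[-0.002,0.314,-0.004,-0.237,0.002,0.001,0],[-0.002,0.314,-0.004,-0.237,0.002,0.001,0],[-0.002,0.314,-0.004,-0.237,0.002,0.001,0],[-0.002,0.314,-0.004,-0.237,0.002,0.001,0]]}}

```text
time: 7.05
tool_pos: [0.3614, -0.2993, 0.2066]
tcp_rot: [-2.141, 0.162, 2.143]
wrist_force: [-0.2, -0.6, -1.2]
width: 0.294
```

```bash
python3 d.py .3614 -.3003 .018 -.153
```

```text
7.05 [ 0.3614 -0.2993  0.2066] yaw -0.151841964013906 w 0.29375640991718355 F [-0.2179 -0.6045 -1.2233]
shift [ 0.1886  0.0012 -0.0003] turn [0.0012 0.0008 0.0011]
```

Lower to about 3 mm above the bench, then check the alignment with the wrist camera.

Emit:
{"op": "jog_arm", "data": {"rows": [[0.02,0.001,0,0.001,0.001,0.001,0],[0.05,0.001,0,0.001,0.001,0.001,0],[0.085,0.001,0,0.001,0.001,0.001,0],[0.12,0.001,0,0.001,0.001,0.001,0],[0.145,0.001,0,0.001,0.001,0.001,0],[0.165,0.001,0,0.001,0.001,0.001,0],[0.178,0.001,0,0.001,0.001,0.001,0],[0.185,0.001,0,0.001,0.001,0.001,0],[0.187,0.001,0,0.001,0.001,0.001,0],[0.187,0.001,0,0.001,0.001,0.001,0],[0.187,0.001,0,0.001,0.001,0.001,0]]}}

```text
time: 8.15
tool_pos: [0.362, -0.3008, 0.0207]
tcp_rot: [-2.145, 0.165, 2.14]
wrist_force: [0.5, -0.5, -2.7]
width: 0.297
```

```bash
python3 d.py .3614 -.3003 .0167 -.153; python3 - <<'E'
from h import *
T=tool();np.save("T_p.npy",T);i=imaging.read_camera("wrist");cv2.imwrite("pics/w4.png",i)
print(T)
cv2.imwrite("pics/w4b.png",cv2.resize(i[0:270,100:460],(800,600),interpolation=cv2.INTER_CUBIC))
E
```

```text
8.15 [ 0.362  -0.3008  0.0207] yaw -0.15278401564316774 w 0.29706412146707495 F [ 0.5474 -0.5016 -2.7326]
shift [ 0.004  -0.0004  0.0007] turn [ 0.0002 -0.002  -0.0011]
[[ 0.00183965 -0.1521924  -0.98834917  0.36199723]
 [-0.00138431 -0.98835029  0.15218999 -0.3007952 ]
 [-0.99999735  0.00108821 -0.0020289   0.0206957 ]
 [ 0.          0.          0.          1.        ]]
```

View pics/w4b.png

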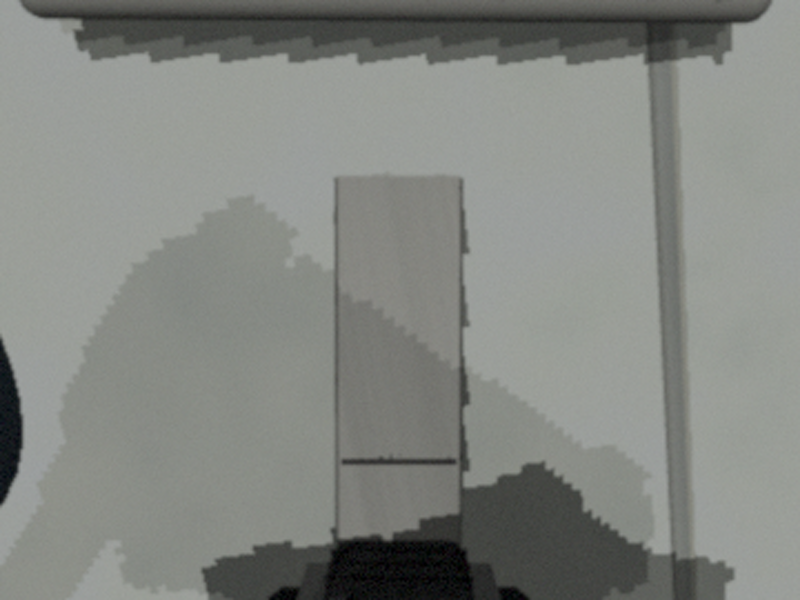

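```bash
python3 - <<'E'
from h import *
np.set_printoptions(precision=4,suppress=True)
T=np.load("T_p.npy");k=.45;C=lambda x,y,z:w("wrist",(100+(x+.5)*k-.5,(y+.5)*k-.5),z,T)
a,b=C(22,16,.018),C(771,21,.018);print("lip",a,b,np.linalg.norm(a-b),"yaw",np.arctan2(a[1]-b[1],a[0]-b[0])-np.pi/2)
c,d=C(60,17.5,.018),C(740,21.5,.018);print("yaw front edge",np.arctan2(c[1]-d[1],c[0]-d[0])-np.pi/2)
t=(C(335,177,.008)+C(462,177,.008))/2;l=(C(342,461,.0219)+C(456,461,.0219))/2
I=np.linalg.inv(T)
for n,p in(("lipmid",(a+b)/2),("tip",t),("line",l)):print(n,p,"tool",(I@np.append(p,1))[:3])
E
```

```text
lip [ 0.4838 -0.2527  0.018 ] [ 0.463  -0.3831  0.018 ] 0.13212031778580274 yaw -0.15818626743577524
yaw front edge -0.15749124983913054
lipmid [ 0.4734 -0.3179  0.018 ] tool [ 0.0029 -0.     -0.1127]
tip [ 0.4484 -0.3143  0.008 ] tool [ 0.0129  0.0002 -0.0874]
line [ 0.3939 -0.3061  0.0219] tool [-0.0011  0.0003 -0.0323]
```

Emit:
{"op": "jog_arm", "data": {"rows": [[0.001,0,0,0.004,-0.002,-0.002,0],[0.002,0,0,0.004,-0.002,-0.002,0],[0.003,0,0,0.004,-0.002,-0.002,0],[0.004,0,0,0.004,-0.002,-0.002,0],[0.004,0,0,0.004,-0.002,-0.002,0],[0.004,0,0,0.004,-0.002,-0.002,0]]}}

```text
time: 8.8
tool_pos: [0.3619, -0.3009, 0.0167]
tcp_rot: [-2.139, 0.167, 2.139]
wrist_force: [0.4, -0.2, -0.6]
width: 0.295
```

```bash
python3 d.py .3614 -.3003 .0167 -.156
```

```text
8.8 [ 0.3619 -0.3009  0.0167] yaw -0.1569359607826307 w 0.29479732356807387 F [ 0.4488 -0.1993 -0.6352]
shift [ 0.     -0.0005  0.0006] turn [-0.0009 -0.      0.0008]
```

Emit:
{"op": "jog_arm", "data": {"rows": [[0.0005,0,0,0,0,0,0],[0.0005,0,-0.004,0,0,0,0],[0.0005,0,-0.01,0,0,0,0],[0.0005,0,-0.016,0,0,0,0],[0.0005,0,-0.022,0,0,0,0],[0.0005,0,-0.028,0,0,0,0],[0.0005,0,-0.034,0,0,0,0],[0.0005,0,-0.04,0,0,0,0],[0.0005,0,-0.046,0,0,0,0],[0.0005,0,-0.052,0,0,0,0],[0.0005,0,-0.056,0,0,0,0],[0.0005,0,-0.06,0,0,0,0],[0.0005,0,-0.06,0,0,0,0],[0.0005,0,-0.06,0,0,0,0]]}}

```text
time: 10.2
tool_pos: [0.4216, -0.3106, 0.0168]
tcp_rot: [-2.141, 0.168, 2.139]
wrist_force: [-2.4, -0.3, 5.7]
width: 0.298
```

```bash
python3 d.py .4213 -.3103 .0167 -.156;  python3 - <<'E'
from h import *
T=tool();np.save("T_q.npy",T);i=imaging.read_camera("wrist");cv2.imwrite("pics/w5.png",i)
cv2.imwrite("pics/w5b.png",cv2.resize(i[60:240,160:400],(800,600),interpolation=cv2.INTER_CUBIC))
E
```

```text
10.2 [ 0.4216 -0.3106  0.0168] yaw -0.15674822738318933 w 0.2975462483900334 F [-2.4462 -0.3462  5.6837]
shift [ 0.0001 -0.0003  0.0004] turn [-0.0007 -0.0008  0.0003]
```

View pics/w5b.png

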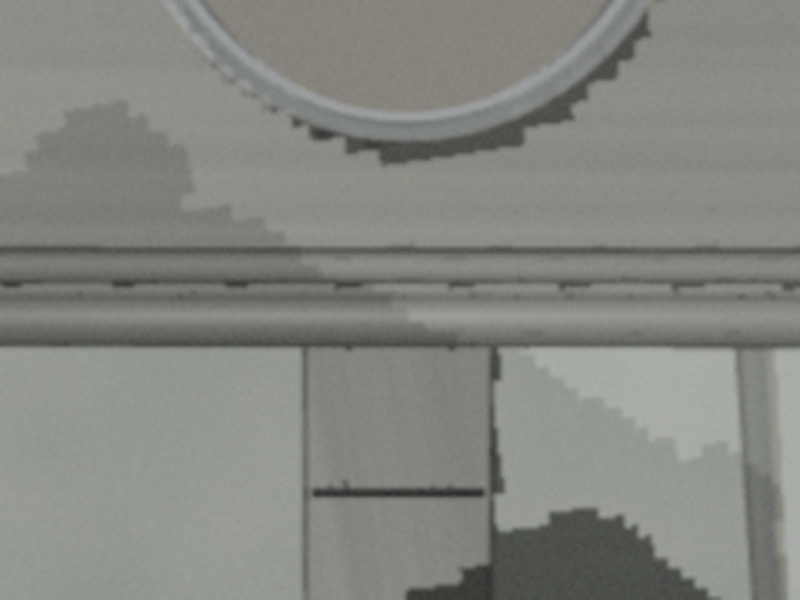

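Emit:
{"op": "jog_arm", "data": {"rows": [[0,0,-0.002,0,0,0,0],[0,0,-0.004,0,0,0,0],[0,0,-0.006,0,0,0,0],[0,0,-0.007,0,0,0,0],[0,0,-0.007,0,0,0,0]]}}

```text
time: 10.75
tool_pos: [0.4279, -0.3115, 0.0167]
tcp_rot: [-2.139, 0.167, 2.14]
wrist_force: [-3.7, 1.5, 5.4]
width: 0.301
```

Emit:
{"op": "jog_arm", "data": {"rows": [[0,0,-0.001,0,0,0,0],[0,0,-0.002,0,0,0,0],[0,0,-0.003,0,0,0,0],[0,0,-0.004,0,0,0,0],[0,0,-0.004,0,0,0,0]]}}

```text
time: 11.25
tool_pos: [0.4296, -0.3117, 0.0167]
tcp_rot: [-2.134, 0.166, 2.145]
wrist_force: [-10.9, -0.0, 11.1]
width: 0.297
```

Emit:
{"op": "jog_arm", "data": {"rows": [[0,0,-0.001,0,0,0,0],[0,0,-0.002,0,0,0,0],[0,0,-0.003,0,0,0,0],[0,0,-0.004,0,0,0,0],[0,0,-0.005,0,0,0,0],[0,0,-0.005,0,0,0,0]]}}

```text
time: 11.85
tool_pos: [0.4304, -0.3116, 0.0167]
tcp_rot: [-2.125, 0.163, 2.153]
wrist_force: [-16.4, 1.6, 16.3]
width: 0.295
```

```bash
python3 d.py .4421 -.3137 .0167 -.157;  python3 - <<'E'
from h import *
T=tool();np.save("T_r.npy",T);i=imaging.read_camera("wrist");cv2.imwrite("pics/w6.png",i)
cv2.imwrite("pics/w6b.png",cv2.resize(i[60:240,160:400],(800,600),interpolation=cv2.INTER_CUBIC))
E
```

```text
11.85 [ 0.4304 -0.3116  0.0167] yaw -0.15536223697088802 w 0.2946950502257062 F [-16.3654   1.5744  16.2827]
shift [-0.0002  0.0003 -0.0119] turn [0.0016 0.0132 0.0026]
```

View pics/w6b.png

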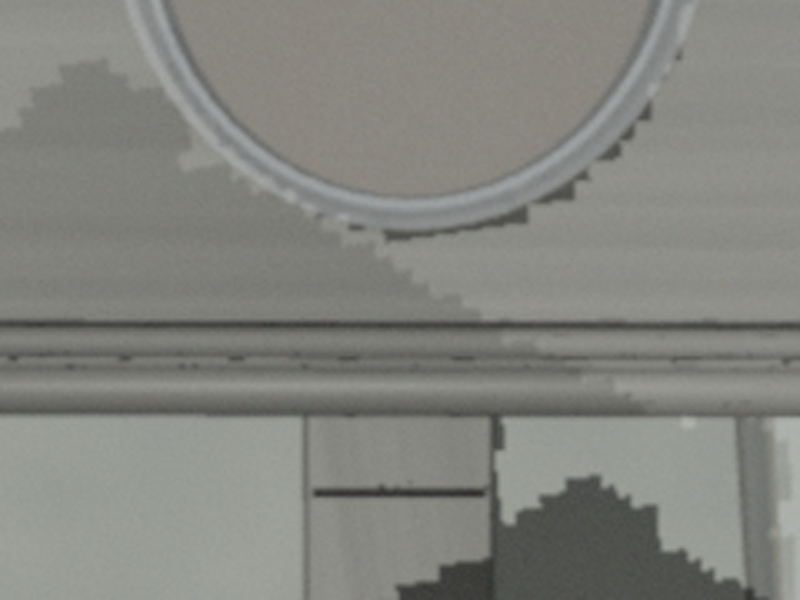

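Contact was reached where expected (line about 11 mm short of the lip). The arm yields and pitches nose-down by 0.013 rad, which presses the wedge on the bench. I'll level it and relieve the down-force while pushing on.

Emit:
{"op": "jog_arm", "data": {"rows": [[-0.0005,0,0,0,0.007,0,0],[-0.0005,0,-0.001,0,0.014,0,0],[-0.0005,0,-0.003,0,0.016,0,0],[-0.0005,0,-0.004,0,0.018,0,0],[-0.0005,0,-0.005,0,0.018,0,0],[-0.0005,0,-0.006,0,0.018,0,0],[-0.0005,0,-0.006,0,0.018,0,0]]}}

```text
time: 12.6
tool_pos: [0.4319, -0.3114, 0.0167]
tcp_rot: [-2.135, 0.16, 2.143]
wrist_force: [-16.5, 1.7, 14.4]
width: 0.295
```

```bash
python3 d.py .4421 -.3137 .0167 -.157
```

```text
12.6 [ 0.4319 -0.3114  0.0167] yaw -0.1541477414284116 w 0.2950106042787176 F [-16.4519   1.7253  14.3777]
shift [-0.      0.0007 -0.0105] turn [0.0028 0.0045 0.0044]
```

Emit:
{"op": "jog_arm", "data": {"rows": [[-0.0008,0.0005,-0.001,0.002,0.004,0.002,0],[-0.0015,0.001,-0.002,0.004,0.008,0.004,0],[-0.0015,0.001,-0.003,0.004,0.012,0.004,0],[-0.0015,0.001,-0.004,0.004,0.014,0.004,0],[-0.0015,0.001,-0.005,0.004,0.014,0.004,0],[-0.0015,0.001,-0.006,0.004,0.014,0.004,0],[-0.0015,0.001,-0.006,0.004,0.014,0.004,0]]}}

```text
time: 13.3
tool_pos: [0.4347, -0.3117, 0.0167]
tcp_rot: [-2.141, 0.166, 2.135]
wrist_force: [-9.5, 0.4, 2.4]
width: 0.296
```

```bash
python3 d.py .4421 -.3137 .0167 -.157
```

```text
13.3 [ 0.4347 -0.3117  0.0167] yaw -0.15732101740173968 w 0.2959126515590495 F [-9.4504  0.3884  2.3524]
shift [ 0.0001  0.0008 -0.0076] turn [-0.0003 -0.0027  0.0028]
```

Emit:
{"op": "jog_arm", "data": {"rows": [[-0.0006,0.0006,-0.001,0,0,0.002,0],[-0.0008,0.0006,-0.002,0,0.001,0.002,0],[-0.0008,0.0006,-0.003,0,0.002,0.002,0],[-0.0008,0.0006,-0.004,0,0.002,0.002,0],[-0.0008,0.0006,-0.005,0,0.002,0.002,0],[-0.0008,0.0006,-0.006,0,0.002,0.002,0],[-0.0008,0.0006,-0.006,0,0.002,0.002,0]]}}

```text
time: 14.0
tool_pos: [0.4376, -0.3119, 0.0167]
tcp_rot: [-2.137, 0.165, 2.14]
wrist_force: [-11.2, 1.3, 6.6]
width: 0.295
```

```bash
python3 d.py .4421 -.3137 .0167 -.157
```

```text
14.0 [ 0.4376 -0.3119  0.0167] yaw -0.1564657273048568 w 0.2951371555280592 F [-11.1929   1.3459   6.5727]
shift [-0.      0.001  -0.0047] turn [0.0005 0.0019 0.0027]
```

Emit:
{"op": "jog_arm", "data": {"rows": [[-0.0008,0.0006,-0.001,0,0.003,0.002,0],[-0.001,0.0008,-0.002,0.001,0.005,0.002,0],[-0.001,0.0008,-0.003,0.001,0.006,0.002,0],[-0.001,0.0008,-0.004,0.001,0.006,0.002,0],[-0.001,0.0008,-0.005,0.001,0.006,0.002,0],[-0.001,0.0008,-0.005,0.001,0.006,0.002,0]]}}

```text
time: 14.6
tool_pos: [0.4401, -0.3124, 0.0167]
tcp_rot: [-2.138, 0.165, 2.14]
wrist_force: [-9.2, 1.7, 3.5]
width: 0.295
```

```bash
cat > prof.py <<'E'
from h import *
import sys
T=tool();i=imaging.read_camera("wrist");cv2.imwrite(f"pics/{sys.argv[1]}.png",i)
for f in("w5","w6",sys.argv[1]):
    g=cv2.imread(f"pics/{f}.png",0).astype(float)[155:216,262:300].mean(1)
    print(f,np.round(g).astype(int).tolist())
E
python3 d.py .4421 -.3137 .0167 -.157; python3 prof.py w7
```

```text
14.6 [ 0.4401 -0.3124  0.0167] yaw -0.15668359122879433 w 0.29479374074419123 F [-9.1665  1.7068  3.4989]
shift [ 0.      0.001  -0.0022] turn [0.0003 0.0012 0.0024]
w5 [144, 135, 124, 115, 107, 99, 93, 84, 77, 108, 126, 130, 129, 130, 130, 130, 130, 130, 130, 130, 130, 130, 130, 131, 130, 130, 130, 130, 130, 130, 130, 130, 131, 130, 131, 131, 131, 131, 131, 131, 131, 131, 131, 131, 131, 131, 131, 131, 131, 130, 126, 96, 59, 58, 111, 130, 131, 132, 132, 132, 132]
w6 [120, 95, 68, 83, 105, 116, 123, 125, 122, 115, 107, 99, 96, 110, 111, 103, 101, 114, 125, 134, 144, 142, 132, 123, 115, 109, 102, 95, 87, 92, 120, 132, 134, 134, 134, 134, 134, 134, 134, 134, 134, 134, 134, 134, 135, 134, 135, 134, 134, 133, 129, 99, 61, 60, 113, 133, 135, 135, 135, 135, 135]
w7 [124, 127, 128, 128, 127, 126, 125, 124, 124, 124, 124, 123, 122, 121, 121, 122, 123, 124, 126, 127, 128, 125, 124, 120, 94, 63, 70, 97, 112, 120, 125, 124, 119, 110, 99, 90, 106, 110, 104, 110, 119, 128, 138, 144, 139, 129, 120, 113, 107, 100, 92, 74, 55, 60, 113, 134, 135, 135, 136, 136, 135]
```

Emit:
{"op": "jog_arm", "data": {"rows": [[-0.0008,0.0006,-0.001,0,0.003,0.002,0],[-0.001,0.0008,-0.002,0.001,0.004,0.002,0],[-0.001,0.0008,-0.003,0.001,0.004,0.002,0],[-0.001,0.0008,-0.004,0.001,0.004,0.002,0],[-0.001,0.0008,-0.0042,0.001,0.004,0.002,0],[-0.001,0.0008,-0.0042,0.001,0.004,0.002,0]]}}

```text
time: 15.25
tool_pos: [0.4421, -0.3127, 0.0167]
tcp_rot: [-2.137, 0.166, 2.14]
wrist_force: [-8.9, 0.7, 2.1]
width: 0.293
```

```bash
python3 d.py .4416 -.3129 .0167 -.157; python3 prof.py w8 | tail -1; python3 - <<'E'
import cv2
i=cv2.imread("pics/w8.png");cv2.imwrite("pics/w8b.png",cv2.resize(i[60:240,160:400],(800,600),interpolation=cv2.INTER_CUBIC))
E
```

```text
15.25 [ 0.4421 -0.3127  0.0167] yaw -0.1570756491856808 w 0.2933504494842814 F [-8.9376  0.7036  2.1118]
shift [0.     0.0003 0.0004] turn [-0.0001  0.0019  0.002 ]
w8 [132, 137, 139, 136, 127, 123, 123, 124, 124, 125, 125, 125, 124, 124, 124, 124, 123, 122, 121, 122, 122, 123, 125, 127, 128, 127, 126, 124, 121, 93, 62, 71, 97, 113, 121, 125, 124, 119, 110, 100, 100, 110, 108, 102, 110, 121, 130, 140, 143, 136, 127, 118, 112, 105, 99, 91, 98, 123, 134, 136, 136]
```

View pics/w8b.png

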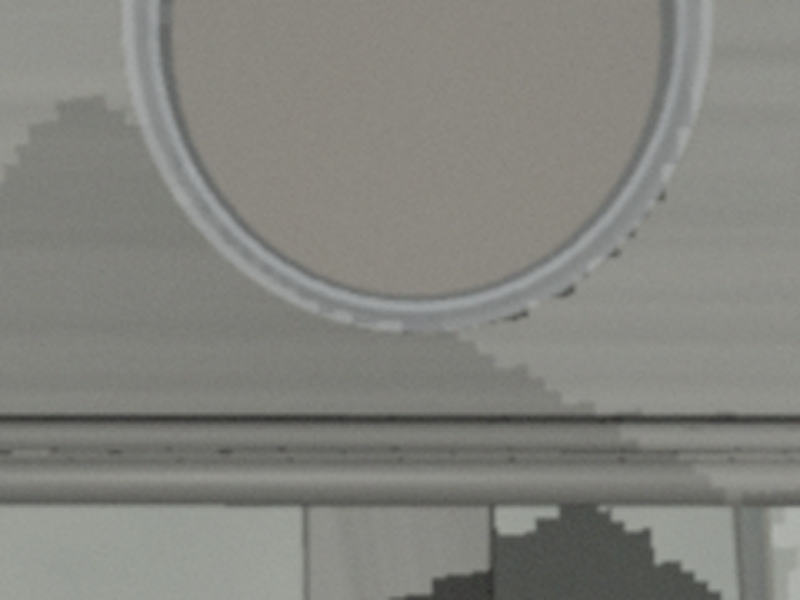

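Emit:
{"op": "jog_arm", "data": {"rows": [[-0.0008,0.0005,-0.0025,0,0.003,0.001,0],[-0.0008,0.0005,-0.0025,0,0.003,0.001,0],[-0.0008,0.0005,-0.0025,0,0.003,0.001,0]]}}

```text
time: 15.6
tool_pos: [0.4425, -0.3127, 0.0167]
tcp_rot: [-2.135, 0.165, 2.142]
wrist_force: [-7.8, -0.2, 2.5]
width: 0.297
```

```bash
python3 - <<'E'
from h import *
for k in range(12):
    imaging.read_camera("wrist")
    if k%4==3: s=monitor.read_state();print(s['time'],s['tool_pos'],s['wrist_force'],s['width'])
E
python3 prof.py w9|tail -1
```

```text
15.8 [ 0.44245895 -0.3126981   0.0167409 ] [-9.24680082  0.95326794  2.28094658] 0.29751553607317505
16.0 [ 0.44247722 -0.31270122  0.01674633] [-9.39031497  0.37887208  2.68229752] 0.29189949825310674
16.2 [ 0.44245184 -0.31267518  0.01672135] [-8.8475367   0.36666476  2.15943478] 0.29332386531647836
w9 [132, 132, 136, 140, 138, 130, 124, 123, 123, 125, 125, 126, 125, 124, 124, 124, 124, 123, 122, 121, 122, 122, 123, 125, 127, 128, 127, 125, 125, 121, 94, 62, 71, 96, 112, 121, 126, 125, 120, 111, 101, 101, 110, 109, 103, 111, 121, 131, 140, 142, 137, 127, 118, 112, 106, 99, 91, 97, 123, 134, 136]
```

```bash
python3 -c "
from workcell import finish_job
print(finish_job())"
```

```text
the job is handed in; nothing more can be done
None
```

I picked up the wedge (the block with the dark line, between stand and mixer) and slid it thin end first under the middle of the lip. I handed the job in at 16.3 s, still holding it there.

- **Position:** the lip's front stands about 0.5 mm past the line once parallax is allowed for. That works out to roughly 3.1 mm of lift. I inferred the lift from the ramp position and the contact point and did not measure it directly.
- **Alignment:** the heading was within about 0.01 rad of the stage axis, and the wedge was off centre by less than 1 mm.
- **Hold:** the pose was steady over the last 0.6 s before hand-in, with about 9 N of push and 2 N of vertical force. In the last view the dish was on the plate inside the rims.
- **What went wrong on the way:** at first contact the push rose to about 16 N because the arm gave way and pressed the nose down. I levelled the tool and eased the down-force, and it then slid in at about 9 to 11 N. My first wedge yaw from the top camera (-0.32) disagreed with the wrist camera (-0.39). I used the wrist value, and the grasp picture confirmed it.
- **Not checked:** I took no final overview picture, so the objects away from the stage were not looked at again.

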